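# Level the sealer stand and hold the spirit level down on it

### The job

Level the steel stand for the pouch sealer: set the yellow spirit level gently down in the middle of the plate's bare area, lengthwise along the plate, and let go of it, then turn the blue levelling foot knob until the bubble sits between the two black lines. Finally press the spirit level down onto the plate from above, with about 10 newtons, bubble still between the lines, and finish while still pressing; leave the bottles and the tray where they are.

Things in the scene. Friction and masses are not known exactly. Their poses are not given: they have to be found in the camera images.
- level: Loose yellow spirit level: bar 170 mm long (x), 24 wide (y), 36 high, about 0.3 kg; origin: centre of its underside, z up. Mid-top a flush, solid 78 mm green vial window with black lines 12.5 mm either side of the middle; plain 46 mm end blocks. The white bubble rides to the HIGHER end, about 13 mm per degree, limit 28 mm, and rests about 1.5 s after the slope changes.
- bubble (a point): Centre of the 16 mm long white bubble, seen from above; it moves along the level's x, 28 mm above its underside, and lies over the level's origin when the level is horizontal. Between the black lines means its centre is within about 3 mm of the middle.
- plate_spot (a point): Middle of the bare area, on the steel plate's top, about 60 mm above the worktop; y along the plate away from the knob, x across, z its normal. Plate 150 (x) by 340 mm (y): from here 135 mm to +y, 205 to -y; knob axis 165 mm to -y, fixed pivot 95 mm to +y. It starts sloping down to the knob by 0.5 to 1.5 degrees. The stand is bolted down; pressing does not turn the foot.
- foot_knob: Blue wing knob on the screw foot; vertical axis, keeps its height. Origin on the axis 68 mm above the worktop. Wing: 46 mm (x) by 14 mm (y), 10 to 38 mm above the origin, on a 38 mm disc. Clockwise from above RAISES the knob end: about 0.69 degrees, 9 mm of bubble, per rad. Stiff (0.06 N m), stays as left; starts 0.8 to 2.1 rad short of level, stops 1.6 rad past it.
- spray: Bystander: turquoise spray bottle, 72 mm wide, 186 mm high; origin under its centre.
- soap: Bystander: green soap bottle, 64 mm wide, 150 mm high; origin under its centre.
- tray: Bystander: open steel instrument tray, 120 (x) by 160 (y) by 30 mm; origin under its centre.
- plate: The steel plate itself (see plate_spot); origin on its pivot axis, 12 mm below its upper surface, 95 mm along +y from plate_spot; same axes.
Not all that is in view belongs to the job. Several things look just like the level: the one meant starts nearest to the robot's base.

How it is judged:
By the outcome, as a careful person would: the job done as asked, in the order asked, and still so for the second after the job is handed in, while the arm keeps its last pose, push and grip.
It also fails if it takes over 72 s, if anything falls off the work surface, if the arm or the gripper's body presses on something with over 40 N, if the wrist force passes 120 N, or if a joint passes its speed limit or range.

### The arm

A 6-joint arm with a two-finger parallel gripper is mounted at the origin on the work surface. World frame = base frame: x ahead of the robot, y to its left, z up, the work surface at z = 0. Lengths are in mm, angles in rad, forces in N, time in s.
With the tool pointing down it reaches from about 350 to 975 mm from the base axis. Payload 7.1 kg.
Tool frame: the origin (TCP) lies at the centre of the arm's flange, where the gripper is bolted on; the fingertips stand 182 mm ahead of it and the grasp point (between the pads) lies 163 mm ahead of it; z points along the fingers, y is the line along which they close (so a half turn about z gives the same grasp; the last joint's range is limited). The gripper opens to 88 mm and grips with 3 to 60 N. Pads are 20 mm wide; open, the fingers measure 115 mm over their backs; the gripper's body (75 mm by 178 mm) begins 61 mm behind the grasp point.
Start: joints at [-1.29, 0.423, 1.63, -0, 1.089, -0.019], TCP at [184.599, -597.101, 404.675] pointing down, gripper open.
Joint ranges: [-3, 3], [-0.9, 2.11], [0.09, 2.58], [-1.31, 4.45], [0.11, 2.69], [-2.54, 2.54]. Speed limits (rad/s): [2.39, 2.39, 3.01, 3.14, 3.14, 3.14].

### API

Orientations are given as a rotation vector (axis times angle).
In Python, from workcell import readout, get_image, ctrl gives the robot as it stands.
- The arm moves only by the tool step_arm, never from a script. Its argument "targets" is a list that holds one entry, the list of rows, each a list of 7 numbers: the shift along the world's x, y, z as a fraction of full scale, then the turn, a rotation vector about the world's x, y, z as a fraction of full scale, then the opening, from 0 (shut) to 1 (fully open). In form: [[[dx, dy, dz, wx, wy, wz, claw], ...]]. A call has exactly 5 rows; each row shifts and turns the commanded pose from where the row before left it; what a row does not reach is not made up. Full scale, the value 1, is 0.05 m for a shift and 4 degrees for a turn. A row lasts 1/8 s, in which the tool goes at most 62.5 mm and 10.7 degrees, less where a joint would pass 70% of its speed; a pose out of reach is approached as far as the arm can. A call with a number of a shift or a turn outside -1 to 1 is refused whole. A call with a gripper value outside its range is refused whole. The fingers move at their own pace and stop on an object; the grip force is fixed at half the most. Time passes only in rows, so rows that do not move let the fingers close, or fill a call up. It gives the time, the measured TCP pose, the force, the opening and the grip force at its end, in the units of the state.
- readout.get_obs(): the state, without advancing time (a new reading comes with each control period).
- get_image(name): name is "side" or "top" or "wrist"; returns a dict with "pixels" (480x640x3 uint8, red, green, blue), "intrinsics" (3x3 intrinsics, pixels), "extrinsics" (4x4, takes a point from world to camera coordinates). Camera axes: x right, y down, z forward; pixel columns grow to the right and rows downward; lengths in mm; the calibration is good to about 2 mm. A picture is of the moment at which its call begins. There is no depth.
- ctrl.close_job(): hands the job in; it is judged then, once.
The state is a dict: "t": time; "qpos": joint angles; "qvel": joint speeds; "joint_torque": joint torques, N m; "ee_pos": TCP position; "orientation": TCP orientation; "ft_force": force on the tool from outside, world axes, zero at the start; "moment": the same for the moment, N m; "width": finger opening in mm; "grasp_force": force on a finger pad.
Only numpy, scipy, OpenCV 4.12 (cv2) and the standard library are available. Lean on these libraries where they do the work, as an engineer would, in place of code of your own. Each camera call takes 0.05 s, during which the arm holds its last target. There are 200 camera calls.

## Working session

There is one attempt and no reset: what is moved stays moved. The work goes in short steps, Python scripts to look and compute and a tool call to move; the robot and the scene stay as the last step left them, time stands still between calls to the robot, and variables do not carry over. Pictures are saved under pics/ and viewed, at most 10 in all, crops included, and the job is handed in when it is done.

Besides the shell and the picture viewer there is one more tool, called after ">>>" by a JSON object that holds its "fn" and its "kwargs", one argument or row to a line. step_arm: Moves the arm, as the interface text tells. Shift numbers are shares of 0.05 m and turn numbers shares of 4 degrees, none past 1 either way. Its arguments: {"type":"object","properties":{"targets":{"type":"array"}},"required":["targets"]}

```bash
mkdir -p pics; cat > h.py <<'E'
import numpy as np, cv2
from workcell import readout, get_image, ctrl
def snap(n,f):
    d=get_image(n); cv2.imwrite('pics/'+f,cv2.cvtColor(d['pixels'],cv2.COLOR_RGB2BGR))
    np.savez('pics/'+f+'.npz',K=d['intrinsics'],E=d['extrinsics'],p=d['pixels']); return d
def load(f):
    z=np.load('pics/'+f+'.npz'); return dict(intrinsics=z['K'],extrinsics=z['E'],pixels=z['p'])
def onz(d,uv,z):
    K,E=np.array(d['intrinsics']),np.array(d['extrinsics']); R,t=E[:3,:3],E[:3,3]
    c=-R.T@t; r=R.T@np.linalg.inv(K)@np.array([uv[0],uv[1],1.]); return c+r*(z-c[2])/r[2]
def proj(d,p):
    K,E=np.array(d['intrinsics']),np.array(d['extrinsics']); q=K@(E[:3,:3]@np.array(p,float)+E[:3,3]); return q[:2]/q[2]
E
python3 - <<'E'
from h import *
for n in('top','side'):
    d=snap(n,n+'1.png'); E=np.array(d['extrinsics']); print(n,(-E[:3,:3].T@E[:3,3]).round(),d['intrinsics'][0][0])
print(readout.get_obs())
E
```

```text
top [ 268.  122. 1924.] 577.6775292074143
side [ -32.  950. 1254.] 497.23496072669263
{'t': 0.1, 'qpos': array([-1.29001519e+00,  4.23724551e-01,  1.63058579e+00, -2.89825363e-05,
        1.08859879e+00, -1.90083194e-02]), 'qvel': array([ 5.67118051e-04, -7.75137451e-04, -1.55585628e-03,  1.14566125e-03,
       -4.10461351e-05,  1.48529611e-03]), 'joint_torque': array([-2.75456323e-04, -5.45617747e+01, -2.74323642e+01,  6.45002956e-02,
        1.88467460e-02, -2.79426632e-05]), 'ee_pos': array([ 184.52261795, -596.88237207,  404.01508271]), 'orientation': array([-3.10507491e+00, -4.68973210e-01,  3.09738811e-04]), 'ft_force': array([ 0.70768542, -0.19292873, -0.34758016]), 'moment': array([-0.01000367, -0.02124423, -0.04049588]), 'grasp_force': 0.0, 'width': 87.62787953220517}
```

View pics/top1.png

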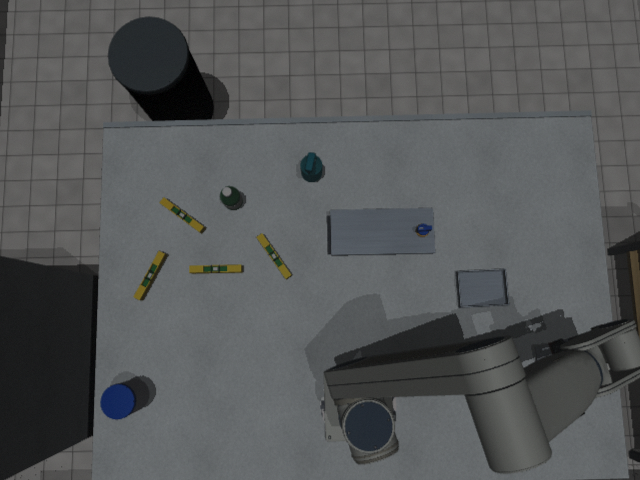

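View pics/side1.png

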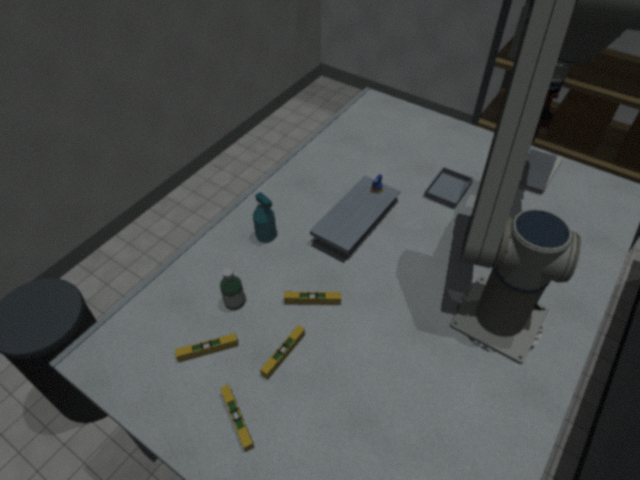

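The top view shows four yellow levels at about (183,215), (150,275), (217,268) and (275,256), the plate from (329,208) to (435,255) with the knob at (423,229), and the tray at (482,288). The robot base is at about (368,430). Next I'll measure the level poses.

```bash
python3 - <<'E'
from h import *
for n in('top','side'):
    d=load(n+'1.png'); hsv=cv2.cvtColor(d['pixels'],cv2.COLOR_RGB2HSV)
    m=cv2.inRange(hsv,(18,120,60),(33,255,255)); m=cv2.morphologyEx(m,cv2.MORPH_CLOSE,np.ones((17,17)))
    k,l,s,c=cv2.connectedComponentsWithStats(m)
    for i in range(1,k):
        if s[i,4]<80: continue
        ys,xs=np.where(l==i); r=cv2.minAreaRect(np.c_[xs,ys].astype(np.float32))
        b=cv2.boxPoints(r); 
        e=sorted([(np.linalg.norm(b[j]-b[(j+1)%4]),(b[j]+b[(j+1)%4])/2) for j in range(4)],key=lambda q:q[0])[:2]
        zt=36 if n=='top' else 25
        p,q=[onz(d,x[1],zt) for x in e]; v=p-q
        print(n,c[i].round(1),'ctr',((p+q)/2).round(1),'r',np.linalg.norm((p+q)[:2]/2).round(),'len',np.linalg.norm(v).round(),'ang',np.degrees(np.arctan2(v[1],v[0]))%180)
d=load('top1.png'); hsv=cv2.cvtColor(d['pixels'],cv2.COLOR_RGB2HSV)
m=cv2.inRange(hsv,(105,120,50),(130,255,255)); m[:180]=0;m[280:]=0
ys,xs=np.where(m>0); print('knob px',xs.min(),xs.max(),ys.min(),ys.max(),onz(d,(xs.mean(),ys.mean()),95))
for uv in[(330,209),(434,208),(434,254),(330,254)]: print(onz(d,uv,60).round(1))
c=d['pixels'][185:310,300:520]; c=cv2.resize(c,None,fx=3.6,fy=3.6,interpolation=cv2.INTER_CUBIC)
cv2.imwrite('pics/c1.png',cv2.convertScaleAbs(c[:,:,::-1],alpha=1.6))
E
```

```text
top [181.5 214.3] ctr [630.3 567.9  36. ] r 848.0 len 170.0 ang 52.56311013498579
top [273.6 255.8] ctr [484.1 263.7  36. ] r 551.0 len 170.0 ang 34.0752915566665
top [149. 275.] ctr [431.3 670.   36. ] r 797.0 len 169.0 ang 151.82070500474055
top [215.5 268.7] ctr [446.6 455.5  36. ] r 638.0 len 170.0 ang 88.52686928779725
side [312.5 296.3] ctr [486.8 261.8  25. ] r 553.0 len 162.0 ang 34.51769305626976
side [295.1 335.2] ctr [450.3 399.9  25. ] r 602.0 len 66.0 ang 88.47893741790361
side [225.8 340.2] ctr [604.  524.8  25. ] r 800.0 len 67.0 ang 52.04378732115316
side [188.5 350.7] ctr [658.5 595.9  25. ] r 888.0 len 91.0 ang 50.95942506274827
side [270.6 364.1] ctr [450.9 502.6  25. ] r 675.0 len 72.0 ang 88.43044154249351
side [227.6 394.9] ctr [487.8 640.   25. ] r 805.0 len 55.0 ang 151.57794188853856
side [242.9 432.6] ctr [400.9 686.9  25. ] r 795.0 len 94.0 ang 152.86587917576622
knob px 418 431 224 234 [ 551.48610938 -224.16204839   95.        ]
[630.5  74.3  60. ]
[ 625.2 -267.7   60. ]
[ 473.3 -259.1   60. ]
[481.9  78.6  60. ]
```

View pics/c1.png

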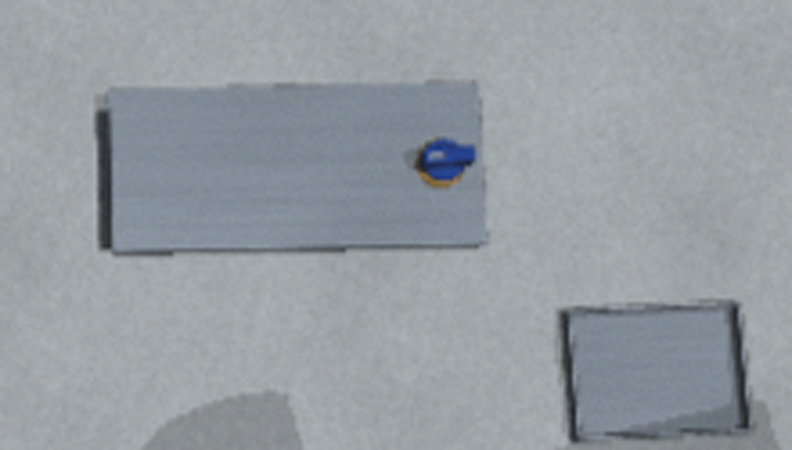

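The crop shows the plate's top corners at about (108,92), (477,82), (484,243) and (112,250), with the wing knob pointing roughly along the plate at (445,158). The level I want is at (484,264), at 34°. I'll move over the plate first so the wrist camera can see it.

>>> {"fn": "step_arm", "kwargs": {
  "targets": [
    [[0.67,0.8,0,0,0,0.42,1],[0.67,0.8,0,0,0,0.42,1],[0.67,0.8,0,0,0,0.42,1],[0.67,0.8,0,0,0,0.42,1],[0.67,0.8,0,0,0,0.42,1]]
  ]
}}

```text
t: 0.72
ee_pos: [352.9, -395.6, 404.5]
orientation: [-3.063, -0.696, 0.0]
ft_force: [0.1, -0.1, 0.2]
width: 87.8
grasp_force: 0.0
```

>>> {"fn": "step_arm", "kwargs": {
  "targets": [
    [[0.67,0.8,0,0,0,0.42,1],[0.67,0.8,0,0,0,0.42,1],[0.67,0.8,0,0,0,0.42,1],[0.67,0.8,0,0,0,0.42,1],[0.67,0.8,0,0,0,0.42,1]]
  ]
}}

```text
t: 1.35
ee_pos: [520.4, -195.6, 404.5]
orientation: [-3.004, -0.919, 0.001]
ft_force: [-0.6, -1.1, -0.6]
width: 88.1
grasp_force: 0.0
```

```bash
python3 - <<'E'
from h import *
d=snap('wrist','w1.png'); o=readout.get_obs(); print(o['ee_pos'],o['orientation'],o['qpos'],o['qvel'])
for p in[(551,-224,100),(555,-60,60),(630,75,60)]: print(proj(d,p))
E
```

```text
[ 523.35887455 -192.13956636  404.65110332] [-3.00154271 -0.92385417 -0.00407652] [-0.3737624   0.32446681  1.78114571  0.00286922  1.03462729  0.59838783] [-0.07434673 -0.02201747  0.03333268 -0.02182894 -0.00493204 -0.09202098]
[374.05759452 222.49160522]
[209.20067662  98.31992592]
[  94.82960363 -107.32345846]
```

View pics/w1.png

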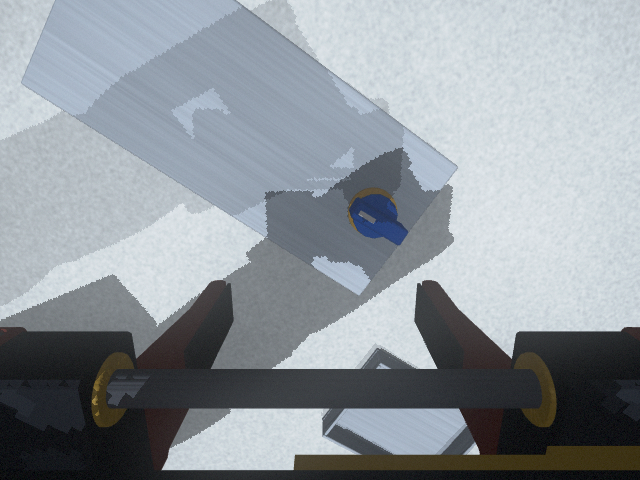

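The wrist view shows the plate's corners at (457,167), (359,295) and (22,83). The knob disc is at about (374,213) and its wing points to about (405,240). I'll fit the plate and knob poses from these points.

```bash
python3 - <<'E'
from h import *
d=load('w1.png')
A,B,C=[onz(d,u,z) for u,z in(((457,167),57),((359,295),57),((22,83),62))]
print(A,B,C,np.linalg.norm(A-B),np.linalg.norm(B-C))
E=d['extrinsics'];print('cam',-E[:3,:3].T@E[:3,3])
v=C-B;ang=np.arctan2(v[1],v[0]);print('plate y ang',np.degrees(ang), np.degrees(np.arctan2(*(A-B)[:2][::-1])))
y=np.array([np.cos(ang),np.sin(ang)]);x=np.array([y[1],-y[0]])
mid=(A+B)[:2]/2; K=mid+40*y; S=mid+205*y; print('knob',K,'spot',S)
t=load('top1.png')
T=[onz(t,np.array(u)/3.6+[300,185],z)[:2] for u,z in(((108,92),62),((477,82),57),((484,243),57),((112,250),62))]
print('top', np.array(T).round(1), 'centre',np.mean(T,0),'vs',mid+170*y)
hsv=cv2.cvtColor(d['pixels'],cv2.COLOR_RGB2HSV); m=cv2.inRange(hsv,(100,120,20),(130,255,255)); m[300:]=0
def wing(th,K):
    out=[]
    for z in(78,106):
        pts=[]
        for a,b in((23,7),(23,-7),(-23,-7),(-23,7)):
            pts.append(proj(d,[K[0]+a*np.cos(th)-b*np.sin(th),K[1]+a*np.sin(th)+b*np.cos(th),z]))
        out+=pts
    w=cv2.convexHull(np.array(out,np.float32)).astype(int)
    dk=[proj(d,[K[0]+19*np.cos(a),K[1]+19*np.sin(a),z]) for a in np.linspace(0,6.3,30) for z in(68,78)]
    M=np.zeros(m.shape,np.uint8); cv2.fillPoly(M,[w],255); cv2.fillPoly(M,[cv2.convexHull(np.array(dk,np.float32)).astype(int)],255); return M
r=[]
for th in np.radians(range(0,180,4)):
    for dx in range(-8,9,2):
        for dy in range(-8,9,2):
            M=wing(th,K+[dx,dy]); r.append(((M!=m).sum(),np.degrees(th),dx,dy))
r.sort(); print(r[:6],(m>0).sum())
o=d['pixels'][:,:,::-1].copy(); b=r[0]; M=wing(np.radians(b[1]),K+[b[2],b[3]])
cs,_=cv2.findContours(M,0,2); cv2.drawContours(o,cs,-1,(0,0,255),1)
cv2.imwrite('pics/c2.png',cv2.resize(cv2.convertScaleAbs(o[160:290,300:470],alpha=1.8),None,fx=4,fy=4))
E
```

```text
[ 626.36810391 -265.18392954   57.        ] [ 480.04374809 -264.99714677   57.        ] [480.81687825  70.22889575  62.        ] 146.3244750386539 335.2642201490942
cam [ 584.40392522 -153.34645247  385.02247134]
plate y ang 89.86785926203375 -0.07313791697707682
knob [ 553.29817755 -225.09064453] spot [553.67871522 -60.09108335]
top [[ 625.    74.5]
 [ 626.7 -263.5]
 [ 478.5 -261.4]
 [ 480.1   75.1]] centre [552.55610175 -93.80674767] vs [553.59799511 -95.09099027]
[(np.int64(351), np.float64(88.0), 0, -2), (np.int64(362), np.float64(92.0), 0, -2), (np.int64(379), np.float64(92.0), 0, -4), (np.int64(388), np.float64(84.0), 0, -2), (np.int64(388), np.float64(96.00000000000001), 0, -2), (np.int64(400), np.float64(92.0), -2, -4)] 1756
```

View pics/c2.png

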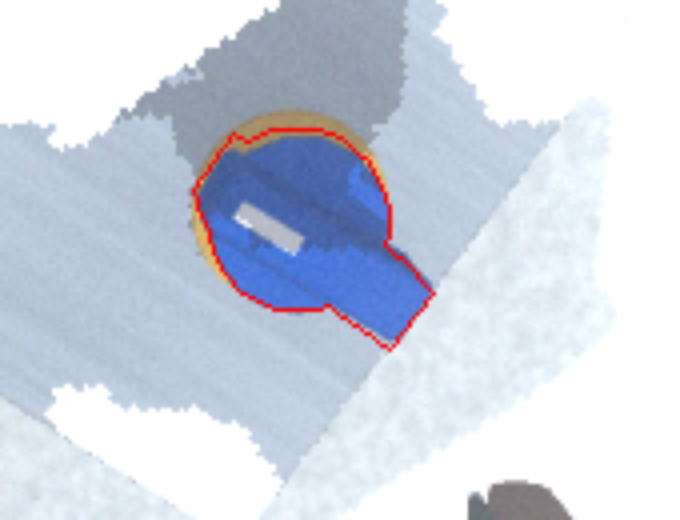

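>>> {"fn": "step_arm", "kwargs": {
  "targets": [
    [[-0.07,0.92,0,0,0,0,1],[-0.07,0.92,0,0,0,0,1],[-0.07,0.92,0,0,0,0,1],[-0.07,0.92,0,0,0,0,1],[-0.07,0.92,-0.2,0,0,0,1]]
  ]
}}

```text
t: 2.02
ee_pos: [501.9, 34.1, 395.0]
orientation: [3.004, 0.917, 0.002]
ft_force: [0.4, -0.8, -0.1]
width: 87.5
grasp_force: 0.0
```

>>> {"fn": "step_arm", "kwargs": {
  "targets": [
    [[-0.07,0.92,-0.4,0,0,0,1],[-0.07,0.92,-0.6,0,0,0,1],[-0.07,0.92,-0.6,0,0,0,1],[-0.07,0.92,-0.6,0,0,0,1],[-0.07,0.92,-0.6,0,0,0,1]]
  ]
}}

```text
t: 2.65
ee_pos: [484.3, 264.2, 253.6]
orientation: [3.005, 0.918, -0.0]
ft_force: [0.0, 0.4, 0.1]
width: 87.9
grasp_force: 0.0
```

>>> {"fn": "step_arm", "kwargs": {
  "targets": [
    [[0,0,0,0,0,0,1],[0,0,0,0,0,0,1],[0,0,0,0,0,0,1],[0,0,0,0,0,0,1],[0,0,0,0,0,0,1]]
  ]
}}

```text
t: 3.28
ee_pos: [484.9, 262.3, 255.3]
orientation: [-3.005, -0.916, -0.001]
ft_force: [0.1, 0.5, -0.2]
width: 87.6
grasp_force: 0.0
```

```bash
python3 - <<'E'
from h import *
d=snap('wrist','w2.png'); o=readout.get_obs(); print(o['ee_pos'],o['orientation'],o['qpos'])
print([proj(d,(484+s*85*np.cos(.595),263.7+s*85*np.sin(.595),36)).round() for s in(-1,0,1)])
E
```

```text
[484.8212045  262.45099754 255.12692215] [-3.00475306e+00 -9.16619810e-01 -1.09110762e-03] [4.74576770e-01 5.34981507e-01 1.88051671e+00 1.95896238e-05
 7.25386228e-01 1.45317962e+00]
[array([320., 397.]), array([319., 273.]), array([318., 117.])]
```

View pics/w2.png

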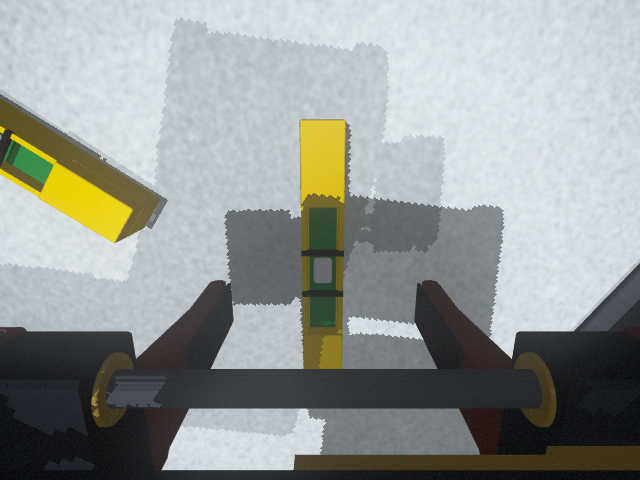

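The level is centred between the fingers: its axis is at u≈323 and the lines are at v=253 and 294. I'll descend, grip and lift.

>>> {"fn": "step_arm", "kwargs": {
  "targets": [
    [[0,0,-0.4,0,0,0,1],[0,0,-0.4,0,0,0,1],[0,0,-0.3,0,0,0,1],[0,0,-0.16,0,0,0,1],[0,0,-0.1,0,0,0,1]]
  ]
}}

```text
t: 3.95
ee_pos: [484.7, 262.9, 186.4]
orientation: [-3.004, -0.918, 0.0]
ft_force: [-0.1, 0.3, -0.4]
width: 88.1
grasp_force: 0.0
```

>>> {"fn": "step_arm", "kwargs": {
  "targets": [
    [[0,0,0,0,0,0,1],[0,0,0,0,0,0,0],[0,0,0,0,0,0,0],[0,0,0,0,0,0,0],[0,0,0,0,0,0,0]]
  ]
}}

```text
t: 4.58
ee_pos: [484.6, 262.9, 186.8]
orientation: [-3.004, -0.918, -0.0]
ft_force: [0.3, 0.6, -0.7]
width: 51.2
grasp_force: 0.0
```

>>> {"fn": "step_arm", "kwargs": {
  "targets": [
    [[0,0,0,0,0,0,0],[0,0,0,0,0,0,0],[0,0,0,0,0,0,0],[0,0,0.1,0,0,0,0],[0,0,0.3,0,0,0,0]]
  ]
}}

```text
t: 5.2
ee_pos: [484.2, 262.6, 206.5]
orientation: [3.004, 0.918, -0.003]
ft_force: [-0.3, 0.2, -3.0]
width: 24.0
grasp_force: 30.0
```

>>> {"fn": "step_arm", "kwargs": {
  "targets": [
    [[0.05,-0.2,0.4,0,0,0.9,0],[0.1,-0.4,0.4,0,0,0.95,0],[0.1,-0.45,0.4,0,0,0.95,0],[0.1,-0.45,0.2,0,0,0.95,0],[0.1,-0.45,0,0,0,0.95,0]]
  ]
}}

```text
t: 5.82
ee_pos: [507.5, 164.8, 278.7]
orientation: [2.812, 1.399, 0.004]
ft_force: [0.6, 0.2, -2.3]
width: 24.0
grasp_force: 30.0
```

>>> {"fn": "step_arm", "kwargs": {
  "targets": [
    [[0.1,-0.45,0,0,0,0.95,0],[0.1,-0.45,0,0,0,0.95,0],[0.1,-0.45,0,0,0,0.95,0],[0.1,-0.45,0,0,0,0.95,0],[0.1,-0.45,0,0,0,0.95,0]]
  ]
}}

```text
t: 6.45
ee_pos: [532.2, 52.2, 277.7]
orientation: [2.543, 1.844, 0.001]
ft_force: [0.3, -0.3, -2.2]
width: 23.7
grasp_force: 30.0
```

>>> {"fn": "step_arm", "kwargs": {
  "targets": [
    [[0.1,-0.45,0,0,0,0.95,0],[0.1,-0.45,0,0,0,0.95,0],[0.1,-0.45,0,0,0,0.95,0],[0.1,-0.45,0,0,0,0.95,0],[0.03,-0.45,0,0.25,0,0.72,0]]
  ]
}}

```text
t: 7.08
ee_pos: [553.8, -60.3, 277.7]
orientation: [-2.213, -2.212, -0.02]
ft_force: [0.2, -1.7, -2.3]
width: 23.6
grasp_force: 30.0
```

>>> {"fn": "step_arm", "kwargs": {
  "targets": [
    [[0,-0.1,0,0,0,0,0],[0,0,-0.1,0,0,0,0],[0,0,-0.1,0,0,0,0],[0,0,0,0,0,0,0],[0,0,0,0,0,0,0]]
  ]
}}

```text
t: 7.7
ee_pos: [553.6, -64.1, 266.5]
orientation: [-2.214, -2.21, -0.018]
ft_force: [0.1, -0.7, -2.7]
width: 23.9
grasp_force: 30.0
```

```bash
python3 - <<'E'
from h import *
from scipy.spatial.transform import Rotation as R
d=snap('wrist','w3.png'); o=readout.get_obs(); print(o['ee_pos'],R.from_rotvec(o['orientation']).as_matrix().round(3),o['qpos'])
E
```

```text
[553.64979804 -64.23644525 266.66453311] [[ 0.002  1.    -0.001]
 [ 1.    -0.002  0.017]
 [ 0.017 -0.001 -1.   ]] [-0.14079675  0.52299535  1.86247755  0.02497201  0.75925489 -0.15688927]
```

View pics/w3.png

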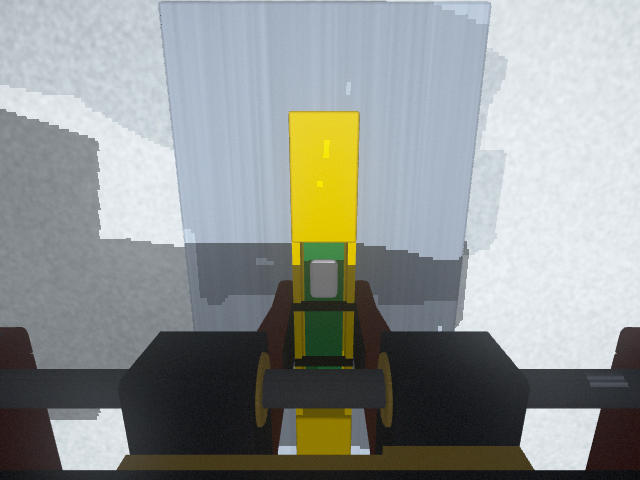

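The level is held centred across the plate: the plate edges are at u=163 and 489 at the far end, and the bar is at 324. The bubble is toward +y, as expected with the tilt I added. Now I'll lower it slowly.

>>> {"fn": "step_arm", "kwargs": {
  "targets": [
    [[0,0.02,-0.1,0,0,0,0],[0,0,-0.1,0,0,0,0],[0,0,-0.06,0,0,0,0],[0,0,-0.02,0,0,0,0],[0,0,0,0,0,0,0]]
  ]
}}

```text
t: 8.38
ee_pos: [553.6, -63.6, 252.6]
orientation: [-2.215, -2.209, -0.019]
ft_force: [0.1, -0.2, -2.8]
width: 24.0
grasp_force: 30.0
```

>>> {"fn": "step_arm", "kwargs": {
  "targets": [
    [[0,0,-0.02,0,0,0,0],[0,0,-0.02,0,0,0,0],[0,0,-0.02,0,0,0,0],[0,0,0,0,0,0,0],[0,0,0,0,0,0,0]]
  ]
}}

```text
t: 9.0
ee_pos: [553.6, -63.6, 249.7]
orientation: [-2.215, -2.21, -0.019]
ft_force: [0.6, -0.5, -2.8]
width: 24.0
grasp_force: 30.0
```

>>> {"fn": "step_arm", "kwargs": {
  "targets": [
    [[0,0,-0.015,0,0,0,0],[0,0,-0.015,0,0,0,0],[0,0,0,0,0,0,0],[0,0,0,0,0,0,0],[0,0,0,0,0,0,0]]
  ]
}}

```text
t: 9.62
ee_pos: [553.6, -63.6, 248.2]
orientation: [-2.215, -2.21, -0.019]
ft_force: [0.3, 0.0, -3.3]
width: 23.9
grasp_force: 30.0
```

>>> {"fn": "step_arm", "kwargs": {
  "targets": [
    [[0,0,-0.015,0,0,0,0],[0,0,0,0,0,0,0],[0,0,0,0,0,0,0],[0,0,0,0,0,0,0],[0,0,0,0,0,0,0]]
  ]
}}

```text
t: 10.25
ee_pos: [553.6, -63.6, 247.4]
orientation: [-2.215, -2.21, -0.019]
ft_force: [0.1, 0.2, -3.0]
width: 23.8
grasp_force: 30.0
```

>>> {"fn": "step_arm", "kwargs": {
  "targets": [
    [[0,0,-0.015,0,0,0,0],[0,0,0,0,0,0,0],[0,0,0,0,0,0,0],[0,0,0,0,0,0,0],[0,0,0,0,0,0,0]]
  ]
}}

```text
t: 10.88
ee_pos: [553.6, -63.6, 246.7]
orientation: [-2.215, -2.21, -0.019]
ft_force: [0.4, 0.5, -2.6]
width: 23.7
grasp_force: 30.0
```

>>> {"fn": "step_arm", "kwargs": {
  "targets": [
    [[0,0,-0.01,0,0,0,0],[0,0,0,0,0,0,0],[0,0,0,0,0,0,0],[0,0,0,0,0,0,0],[0,0,0,0,0,0,0]]
  ]
}}

```text
t: 11.5
ee_pos: [553.6, -63.6, 246.2]
orientation: [-2.215, -2.21, -0.019]
ft_force: [-0.9, -0.2, -3.0]
width: 24.3
grasp_force: 30.0
```

>>> {"fn": "step_arm", "kwargs": {
  "targets": [
    [[0,0,-0.012,0,0,0,0],[0,0,0,0,0,0,0],[0,0,0,0,0,0,0],[0,0,0,0,0,0,0],[0,0,0,0,0,0,0]]
  ]
}}

```text
t: 12.12
ee_pos: [553.6, -63.6, 245.6]
orientation: [-2.215, -2.21, -0.019]
ft_force: [1.1, -1.0, -2.5]
width: 23.9
grasp_force: 30.0
```

>>> {"fn": "step_arm", "kwargs": {
  "targets": [
    [[0,0,-0.012,0,0,0,0],[0,0,0,0,0,0,0],[0,0,0,0,0,0,0],[0,0,0,0,0,0,0],[0,0,0,0,0,0,0]]
  ]
}}

```text
t: 12.75
ee_pos: [553.6, -63.6, 245.0]
orientation: [-2.215, -2.21, -0.019]
ft_force: [0.6, -0.5, -4.0]
width: 23.7
grasp_force: 30.0
```

>>> {"fn": "step_arm", "kwargs": {
  "targets": [
    [[0,0,-0.015,0,0,0,0],[0,0,0,0,0,0,0],[0,0,0,0,0,0,0],[0,0,0,0,0,0,0],[0,0,0,0,0,0,0]]
  ]
}}

```text
t: 13.38
ee_pos: [553.6, -63.6, 244.8]
orientation: [-2.215, -2.21, -0.019]
ft_force: [-1.8, 0.2, 6.4]
width: 23.9
grasp_force: 30.0
```

>>> {"fn": "step_arm", "kwargs": {
  "targets": [
    [[0,0,-0.015,0,0,0,0],[0,0,0,0,0,0,0],[0,0,0,0,0,0,0],[0,0,0,0,0,0,0],[0,0,0,0,0,0,0]]
  ]
}}

```text
t: 14.0
ee_pos: [553.6, -63.6, 244.7]
orientation: [-2.215, -2.21, -0.019]
ft_force: [-5.8, -0.3, 13.1]
width: 23.7
grasp_force: 30.0
```

>>> {"fn": "step_arm", "kwargs": {
  "targets": [
    [[0,0,0.02,0,0,0,0],[0,0,0,0,0,0,0],[0,0,0,0,0,0,0.6],[0,0,0,0,0,0,0.6],[0,0,0,0,0,0,0.6]]
  ]
}}

```text
t: 14.62
ee_pos: [553.7, -63.6, 244.3]
orientation: [-2.215, -2.21, -0.019]
ft_force: [0.1, 0.1, 0.4]
width: 50.2
grasp_force: 0.0
```

>>> {"fn": "step_arm", "kwargs": {
  "targets": [
    [[0,0,0,0,0,0,0.6],[0,0,0.3,0,0,0,0.6],[0,0,0.6,0,0,0,0.6],[0,0,0.6,0,0,0,0.6],[0,0,0.5,-0.25,0,0,0.6]]
  ]
}}

```text
t: 15.25
ee_pos: [553.7, -63.7, 346.7]
orientation: [2.224, 2.217, 0.001]
ft_force: [0.5, -0.1, -0.1]
width: 52.7
grasp_force: 0.0
```

>>> {"fn": "step_arm", "kwargs": {
  "targets": [
    [[0,0.03,0.5,0,0,0,0.5],[0,0,0.5,0,0,0,0.5],[0,-0.8,0,0,0,0,0.5],[0,-0.8,0,0,0,0,0.5],[0,-0.5,0,0,0,0,0.5]]
  ]
}}

```text
t: 15.88
ee_pos: [553.4, -168.6, 395.8]
orientation: [2.224, 2.217, 0.0]
ft_force: [-0.4, 0.0, 0.4]
width: 44.0
grasp_force: 0.0
```

>>> {"fn": "step_arm", "kwargs": {
  "targets": [
    [[0,0,0,0,0,0,0.5],[0,0,0,0,0,0,0.5],[0,0,0,0,0,0,0.5],[0,0,0,0,0,0,0.5],[0,0,0,0,0,0,0.5]]
  ]
}}

```text
t: 16.5
ee_pos: [553.7, -166.6, 394.5]
orientation: [-2.223, -2.219, 0.0]
ft_force: [0.4, 0.0, -0.9]
width: 43.7
grasp_force: 0.0
```

```bash
python3 - <<'E'
from h import *
d=snap('wrist','w4.png'); o=readout.get_obs(); print(o['ee_pos'],o['orientation'],o['qpos'])
print([proj(d,p).round() for p in((553,-226,106),(553,-60,90),(553,25,94),(553,-145,94))])
E
```

```text
[ 553.65286818 -166.7468616   394.46429155] [-2.22336017e+00 -2.21896556e+00  5.14120894e-04] [-3.13092279e-01  3.67216253e-01  1.74377446e+00 -1.31116269e-04
  1.03110044e+00 -3.11046359e-01]
[array([323., 311.]), array([322.,  90.]), array([322., -54.]), array([323., 208.])]
```

View pics/w4.png

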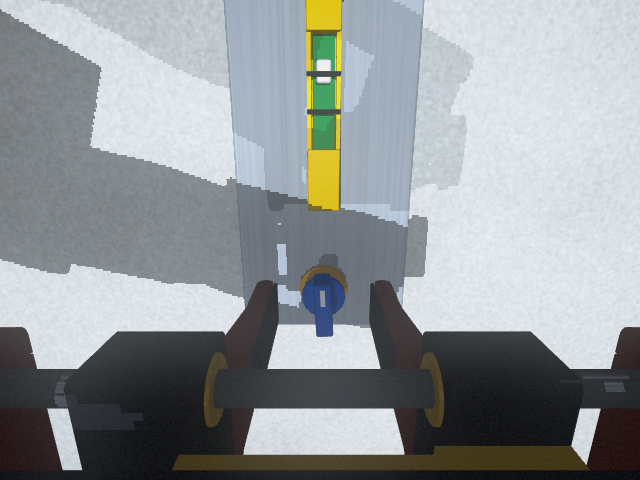

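The level lies centred on the plate with its lines at v=73 and 111. The bubble is at v≈71, about 14 mm toward the high end, which means about 1.55 rad clockwise. The knob is at (323,295) with its wing along the plate, so I'll grip it.

>>> {"fn": "step_arm", "kwargs": {
  "targets": [
    [[0,-0.4,0,0,0,0,0.45],[-0.01,-0.4,0,0,0,0,0.45],[0,-0.4,-0.4,0,0,0,0.45],[0,0,-0.6,0,0,0,0.45],[0,0,-0.6,0,0,0,0.45]]
  ]
}}

```text
t: 17.18
ee_pos: [552.5, -228.7, 312.3]
orientation: [-2.225, -2.216, 0.001]
ft_force: [0.3, -0.0, -0.3]
width: 39.5
grasp_force: 0.0
```

>>> {"fn": "step_arm", "kwargs": {
  "targets": [
    [[0,0,-0.6,0,0,0,0.45],[0,0,-0.3,0,0,0,0.45],[0,0,-0.13,0,0,0,0.45],[0,0,0,0,0,0,0],[0,0,0,0,0,0,0]]
  ]
}}

```text
t: 17.8
ee_pos: [553.5, -227.3, 263.9]
orientation: [2.223, 2.218, 0.001]
ft_force: [0.0, 0.1, 0.1]
width: 22.9
grasp_force: 0.0
```

>>> {"fn": "step_arm", "kwargs": {
  "targets": [
    [[0,0,0,0,0,0,0],[0,0,0,0,0,0,0],[0,0,0,0,0,0,0],[0,0,0,0,0,0,0],[0,0,0,0,0,0,0]]
  ]
}}

```text
t: 18.42
ee_pos: [553.1, -227.2, 263.9]
orientation: [2.224, 2.219, -0.001]
ft_force: [-3.1, -0.6, 6.2]
width: 13.6
grasp_force: 29.9
```

```bash
cat >> h.py <<'E'
def bubble(f):
    "bubble offset from mid of the black lines, mm (+ = toward world +y), from a wrist picture looking down"
    d=snap('wrist',f); E=d['extrinsics']; p=d['pixels']; ys=np.arange(-100,-20,.25); prof=[]
    for y in ys:
        uv=np.array([proj(d,(553.6+dx,y,93)) for dx in(-3,-1.5,0,1.5,3)],np.float32)
        prof.append(cv2.remap(p,uv[None,:,0],uv[None,:,1],cv2.INTER_LINEAR)[0].mean(0))
    return ys,np.array(prof)
E
python3 - <<'E'
from h import *
import h
h.snap=lambda n,f:load(f)
ys,p=bubble('w4.png')
for y,c in zip(ys[::6],p[::6].astype(int)): print(y,c,end='; ')
print(readout.get_obs()['moment'])
E
```

```text
-100.0 [ 68 140  86]; -98.5 [ 68 141  87]; -97.0 [ 69 141  87]; -95.5 [ 68 141  87]; -94.0 [ 68 142  88]; -92.5 [ 67 141  86]; -91.0 [ 68 142  88]; -89.5 [ 67 142  88]; -88.0 [ 68 152  91]; -86.5 [ 68 158  95]; -85.0 [ 68 158  96]; -83.5 [ 68 158  96]; -82.0 [ 69 162  99]; -80.5 [ 69 162  98]; -79.0 [ 68 162  98]; -77.5 [ 64 114  78]; -76.0 [69 74 72]; -74.5 [74 78 78]; -73.0 [ 70 132  91]; -71.5 [ 67 163  98]; -70.0 [ 68 163  99]; -68.5 [ 67 163  99]; -67.0 [ 67 162  98]; -65.5 [ 66 162  97]; -64.0 [ 68 162  99]; -62.5 [ 66 162  99]; -61.0 [ 67 162  99]; -59.5 [ 66 162  99]; -58.0 [ 65 162  97]; -56.5 [ 79 112  91]; -55.0 [209 211 218]; -53.5 [239 238 240]; -52.0 [201 202 203]; -50.5 [72 76 77]; -49.0 [73 76 77]; -47.5 [238 237 239]; -46.0 [239 239 240]; -44.5 [239 238 239]; -43.0 [239 239 240]; -41.5 [228 230 234]; -40.0 [ 69 162 100]; -38.5 [ 64 162  96]; -37.0 [ 64 161  96]; -35.5 [ 66 161  97]; -34.0 [ 65 158  95]; -32.5 [ 64 158  94]; -31.0 [ 64 156  94]; -29.5 [ 64 155  93]; -28.0 [ 63 153  90]; -26.5 [ 63 153  91]; -25.0 [69 91 57]; -23.5 [100  89  45]; -22.0 [201 175  33]; -20.5 [225 200  33]; [-0.10244179  0.49200984  0.0741928 ]
```

The bubble is 14.1 mm off the middle, so the knob needs about 90° clockwise. I'll turn it 88° and then look again.

>>> {"fn": "step_arm", "kwargs": {
  "targets": [
    [[0,0,0,0,0,-0.5,0],[0,0,0,0,0,-1,0],[0,0,0,0,0,-1,0],[0,0,0,0,0,-1,0],[0,0,0,0,0,-1,0]]
  ]
}}

```text
t: 19.05
ee_pos: [552.8, -227.1, 263.9]
orientation: [-2.545, -1.841, 0.001]
ft_force: [-5.3, -0.6, 7.3]
width: 13.9
grasp_force: 29.9
```

>>> {"fn": "step_arm", "kwargs": {
  "targets": [
    [[0,0,0,0,0,-1,0],[0,0,0,0,0,-1,0],[0,0,0,0,0,-1,0],[0,0,0,0,0,-1,0],[0,0,0,0,0,-1,0]]
  ]
}}

```text
t: 19.68
ee_pos: [552.5, -227.0, 263.9]
orientation: [-2.826, -1.37, 0.002]
ft_force: [-6.8, -0.2, 9.8]
width: 13.9
grasp_force: 29.9
```

>>> {"fn": "step_arm", "kwargs": {
  "targets": [
    [[0,0,0,0,0,-1,0],[0,0,0,0,0,-1,0],[0,0,0,0,0,-1,0],[0,0,0,0,0,-1,0],[0,0,0,0,0,-1,0]]
  ]
}}

```text
t: 20.3
ee_pos: [552.3, -226.7, 263.8]
orientation: [-3.02, -0.859, 0.003]
ft_force: [-8.1, 1.5, 10.8]
width: 13.6
grasp_force: 29.9
```

>>> {"fn": "step_arm", "kwargs": {
  "targets": [
    [[0,0,0,0,0,-1,0],[0,0,0,0,0,-1,0],[0,0,0,0,0,-1,0],[0,0,0,0,0,-1,0],[0,0,0,0,0,-1,0]]
  ]
}}

```text
t: 20.92
ee_pos: [552.2, -226.5, 263.9]
orientation: [-3.123, -0.321, 0.004]
ft_force: [-7.3, 4.9, 11.7]
width: 13.7
grasp_force: 30.0
```

>>> {"fn": "step_arm", "kwargs": {
  "targets": [
    [[0,0,0,0,0,-1,0],[0,0,0,0,0,-1,0],[0,0,0,0,0,-0.5,0],[0,0,0,0,0,0,0],[0,0,0,0,0,0,0]]
  ]
}}

```text
t: 21.55
ee_pos: [552.2, -226.3, 263.8]
orientation: [-3.139, -0.051, 0.004]
ft_force: [-8.1, 5.9, 10.9]
width: 14.1
grasp_force: 30.0
```

```bash
python3 - <<'E'
from h import *
o=readout.get_obs(); print(o['ee_pos'],o['orientation'],o['qpos'],o['ft_force'],o['moment'])
d=snap('wrist','w5.png'); print([proj(d,(553.5,y,94)) for y in(-145,-62,-20)])
d=snap('top','t5.png'); print([proj(d,(553.5,y,94)) for y in(-145,-62,-20)])
u=proj(d,(553.5,-62,94)).astype(int)
w=load('w5.png')['pixels'][:,:,::-1]; c=cv2.resize(d['pixels'][u[1]-40:u[1]+40,u[0]-60:u[0]+60,::-1],(800,533))
cv2.imwrite('pics/c5.png',cv2.resize(c,None,fx=.9,fy=.9))
E
```

```text
[ 552.23259721 -226.299342    263.8396303 ] [-3.13897032 -0.05063127  0.00384911] [-4.09072907e-01  5.71659651e-01  1.77354342e+00  1.39910072e-03
  7.99536188e-01  1.12848961e+00] [-8.0938844   5.8584132  10.93126567] [ 0.80817618  1.17639395 -0.01774328]
[array([139.74678749, 304.46183379]), array([-47.8765778 , 298.81776827]), array([-143.33043769,  295.94633571])]
[array([399.20138522, 228.84117885]), array([373.37034653, 229.49089284]), array([360.29216671, 229.81984115])]
```

>>> {"fn": "step_arm", "kwargs": {
  "targets": [
    [[0,0,0,0,0,0,0.5],[0,0,0,0,0,0,0.5],[0,0,0,0,0,0,0.5],[0,0,0.4,0,0,0,0.5],[0,0,0.8,0,0,0,0.5]]
  ]
}}

```text
t: 22.28
ee_pos: [552.7, -227.0, 323.2]
orientation: [-3.14, -0.051, 0.004]
ft_force: [0.5, 0.1, 0.1]
width: 43.7
grasp_force: 0.0
```

>>> {"fn": "step_arm", "kwargs": {
  "targets": [
    [[-0.4,0.8,0.8,0,0,0,0.5],[-0.4,0.8,0.52,0,0,0,0.5],[-0.4,0.8,0,0,0,0,0.5],[-0.4,0.88,0,0,0,0,0.5],[-0.1,0,0,0,0,0,0.5]]
  ]
}}

```text
t: 22.9
ee_pos: [466.9, -61.2, 390.3]
orientation: [-3.141, -0.056, -0.001]
ft_force: [0.6, -0.4, 0.6]
width: 44.0
grasp_force: 0.0
```

>>> {"fn": "step_arm", "kwargs": {
  "targets": [
    [[0,0,0,0,0,0,0.5],[0,0,0,0,0,0,0.5],[0,0,0,0,0,0,0.5],[0,0,0,0,0,0,0.5],[0,0,0,0,0,0,0.5]]
  ]
}}

```text
t: 23.52
ee_pos: [468.2, -63.3, 388.8]
orientation: [-3.141, -0.05, 0.001]
ft_force: [-0.2, 0.1, -0.2]
width: 44.2
grasp_force: 0.0
```

```bash
cat >> h.py <<'E'
def offs(f):
    ys,p=bubble(f); mn=p.min(1); mx=p.max(1); print('bubble',ys[mn>150][[0,-1]] if (mn>150).any() else None,'dark',ys[mx<95])
E
python3 - <<'E'
from h import *
offs('w6.png'); print(readout.get_obs()['ee_pos'])
E
```

```text
bubble [-68.5  -53.75] dark [-75.25 -75.   -74.75 -74.5  -74.25 -74.   -73.75 -73.5  -73.25 -73.
 -72.75 -72.5  -51.75 -51.5  -51.25 -51.   -50.75 -50.5  -50.25 -50.
 -49.75 -49.5  -49.25 -49.   -48.75 -48.5  -48.25 -48.   -47.75 -47.5 ]
[468.16242088 -63.2644556  388.8355316 ]
```

View pics/w6.png

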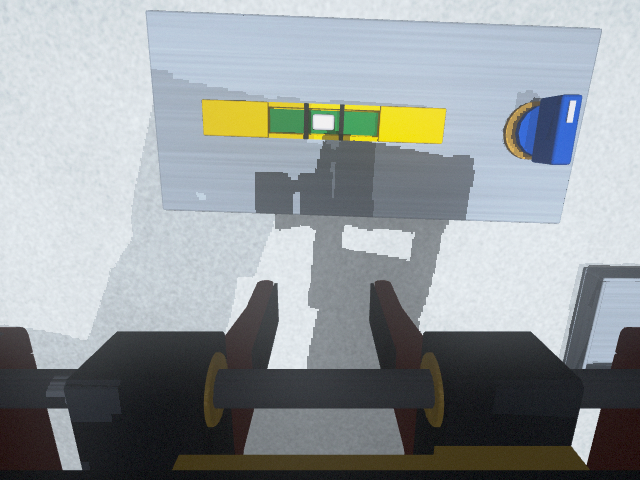

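The bubble is at u=323 and the lines at u=306 and 342, so it is about 0.6 mm from the middle and settled. Now I'll close the fingers and press on the middle of the level.

>>> {"fn": "step_arm", "kwargs": {
  "targets": [
    [[0.4,0.02,0,0,0,0,0],[0.6,0,0,0,0,0,0],[0.6,0,-0.3,0,0,0,0],[0.1,0,-0.6,0,0,0,0],[0.01,0,-0.6,0,0,0,0]]
  ]
}}

```text
t: 24.2
ee_pos: [554.2, -62.1, 313.1]
orientation: [-3.141, -0.051, -0.001]
ft_force: [0.5, 0.8, 0.4]
width: 0.2
grasp_force: 0.0
```

>>> {"fn": "step_arm", "kwargs": {
  "targets": [
    [[0,0,-0.3,0,0,0,0],[0,0,-0.2,0,0,0,0],[0,0,0,0,0,0,0],[0,0,0,0,0,0,0],[0,0,0,0,0,0,0]]
  ]
}}

```text
t: 24.82
ee_pos: [553.9, -62.1, 289.8]
orientation: [-3.141, -0.051, -0.002]
ft_force: [-0.6, 0.2, 0.7]
width: 0.7
grasp_force: 0.0
```

>>> {"fn": "step_arm", "kwargs": {
  "targets": [
    [[0,0,-0.02,0,0,0,0],[0,0,-0.02,0,0,0,0],[0,0,-0.02,0,0,0,0],[0,0,-0.02,0,0,0,0],[0,0,-0.02,0,0,0,0]]
  ]
}}

```text
t: 25.45
ee_pos: [553.6, -62.1, 283.9]
orientation: [-3.141, -0.051, 0.0]
ft_force: [-0.5, 0.7, -0.2]
width: 0.7
grasp_force: 0.0
```

>>> {"fn": "step_arm", "kwargs": {
  "targets": [
    [[0,0,-0.02,0,0,0,0],[0,0,-0.02,0,0,0,0],[0,0,-0.02,0,0,0,0],[0,0,0,0,0,0,0],[0,0,0,0,0,0,0]]
  ]
}}

```text
t: 26.08
ee_pos: [553.6, -62.1, 281.0]
orientation: [-3.141, -0.051, -0.0]
ft_force: [-0.2, -0.5, 0.2]
width: 0.4
grasp_force: 0.0
```

>>> {"fn": "step_arm", "kwargs": {
  "targets": [
    [[0,0,-0.015,0,0,0,0],[0,0,-0.015,0,0,0,0],[0,0,0,0,0,0,0],[0,0,0,0,0,0,0],[0,0,0,0,0,0,0]]
  ]
}}

```text
t: 26.7
ee_pos: [553.6, -62.1, 279.5]
orientation: [-3.141, -0.051, -0.0]
ft_force: [0.3, 0.5, 0.0]
width: 0.4
grasp_force: 0.0
```

>>> {"fn": "step_arm", "kwargs": {
  "targets": [
    [[0,0,-0.015,0,0,0,0],[0,0,0,0,0,0,0],[0,0,0,0,0,0,0],[0,0,0,0,0,0,0],[0,0,0,0,0,0,0]]
  ]
}}

```text
t: 27.32
ee_pos: [553.6, -62.1, 278.7]
orientation: [-3.141, -0.051, -0.0]
ft_force: [-0.3, -0.1, -0.0]
width: 0.5
grasp_force: 0.0
```

>>> {"fn": "step_arm", "kwargs": {
  "targets": [
    [[0,0,-0.015,0,0,0,0],[0,0,0,0,0,0,0],[0,0,0,0,0,0,0],[0,0,0,0,0,0,0],[0,0,0,0,0,0,0]]
  ]
}}

```text
t: 27.95
ee_pos: [553.6, -62.1, 278.0]
orientation: [-3.141, -0.051, 0.0]
ft_force: [-0.6, 0.3, 0.1]
width: 0.4
grasp_force: 0.0
```

>>> {"fn": "step_arm", "kwargs": {
  "targets": [
    [[0,0,-0.01,0,0,0,0],[0,0,0,0,0,0,0],[0,0,0,0,0,0,0],[0,0,0,0,0,0,0],[0,0,0,0,0,0,0]]
  ]
}}

```text
t: 28.58
ee_pos: [553.6, -62.1, 277.5]
orientation: [-3.141, -0.051, 0.0]
ft_force: [0.1, -0.0, -0.3]
width: 0.3
grasp_force: 0.0
```

>>> {"fn": "step_arm", "kwargs": {
  "targets": [
    [[0,0,-0.01,0,0,0,0],[0,0,0,0,0,0,0],[0,0,0,0,0,0,0],[0,0,0,0,0,0,0],[0,0,0,0,0,0,0]]
  ]
}}

```text
t: 29.2
ee_pos: [553.6, -62.1, 277.3]
orientation: [-3.141, -0.051, -0.0]
ft_force: [-1.9, 0.6, 6.2]
width: 0.3
grasp_force: 2.8
```

>>> {"fn": "step_arm", "kwargs": {
  "targets": [
    [[0,0,-0.01,0,0,0,0],[0,0,0,0,0,0,0],[0,0,0,0,0,0,0],[0,0,0,0,0,0,0],[0,0,0,0,0,0,0]]
  ]
}}

```text
t: 29.82
ee_pos: [553.6, -62.1, 277.3]
orientation: [-3.141, -0.051, -0.001]
ft_force: [-3.2, 0.5, 10.3]
width: 0.5
grasp_force: 5.1
```

>>> {"fn": "step_arm", "kwargs": {
  "targets": [
    [[0,0,0,0,0,0,0],[0,0,0,0,0,0,0],[0,0,0,0,0,0,0],[0,0,0,0,0,0,0],[0,0,0,0,0,0,0]]
  ]
}}

```text
t: 30.45
ee_pos: [553.7, -62.1, 277.3]
orientation: [-3.141, -0.051, -0.0]
ft_force: [-2.0, 0.7, 10.1]
width: 0.4
grasp_force: 5.1
```

>>> {"fn": "step_arm", "kwargs": {
  "targets": [
    [[0,0,0,0,0,0,0],[0,0,0,0,0,0,0],[0,0,0,0,0,0,0],[0,0,0,0,0,0,0],[0,0,0,0,0,0,0]]
  ]
}}

```text
t: 31.08
ee_pos: [553.6, -62.1, 277.3]
orientation: [-3.141, -0.051, -0.001]
ft_force: [-2.6, 0.1, 10.2]
width: 0.3
grasp_force: 5.1
```

```bash
python3 - <<'E'
from h import *
offs('w7.png'); print(readout.get_obs()['ft_force'])
E
```

```text
bubble None dark [-100.    -99.75  -99.5   -99.25  -99.    -98.75  -98.5   -98.25  -98.
  -97.75  -97.5   -97.25  -97.    -96.75  -96.5   -96.25  -96.    -95.75
  -95.5   -95.25  -95.    -94.75  -94.5   -94.25  -94.    -93.75  -93.5
  -93.25  -93.    -92.75  -92.5   -92.25  -92.    -91.75  -91.5   -91.25
  -91.    -90.75  -90.5   -90.25  -90.    -89.75  -89.5   -89.25  -89.
  -88.75  -88.5   -88.25  -88.    -87.75  -87.5   -87.25  -87.    -86.75
  -86.5   -86.25  -86.    -85.75  -85.5   -85.25  -85.    -84.75  -84.5
  -84.25  -84.    -83.75  -83.5   -83.25  -83.    -82.75  -82.5   -82.25
  -82.    -81.75  -81.5   -81.25  -81.    -80.75  -80.5   -80.25  -80.
  -79.75  -79.5   -79.25  -79.    -78.75  -78.5   -78.25  -78.    -77.75
  -77.5   -77.25  -77.    -76.75  -76.5   -76.25  -76.    -75.75  -75.5
  -75.25  -75.    -74.75  -74.5   -74.25  -74.    -73.75  -73.5   -73.25
  -73.    -72.75  -72.5   -72.25  -72.    -71.75  -71.5   -71.25  -71.
  -70.75  -70.5   -70.25  -70.    -69.75  -69.5   -69.25  -69.    -68.75
  -68.5   -68.25  -68.    -67.75  -67.5   -67.25  -67.    -66.75  -66.5

[... 406 characters left out ...]
3.75  -53.5   -53.25  -53.
  -52.75  -52.5   -52.25  -52.    -51.75  -51.5   -51.25  -51.    -50.75
  -50.5   -50.25  -50.    -49.75  -49.5   -49.25  -49.    -48.75  -48.5
  -48.25  -48.    -47.75  -47.5   -47.25  -47.    -46.75  -46.5   -46.25
  -46.    -45.75  -45.5   -45.25  -45.    -44.75  -44.5   -44.25  -44.
  -43.75  -43.5   -43.25  -43.    -42.75  -42.5   -42.25  -42.    -41.75
  -41.5   -41.25  -41.    -40.75  -40.5   -40.25  -40.    -39.75  -39.5
  -39.25  -39.    -38.75  -38.5   -38.25  -38.    -37.75  -37.5   -37.25
  -37.    -36.75  -36.5   -36.25  -36.    -35.75  -35.5   -35.25  -35.
  -34.75  -34.5   -34.25  -34.    -33.75  -33.5   -23.5 ]
[-3.48386762  0.6403836  10.54802304]
```

View pics/w7.png

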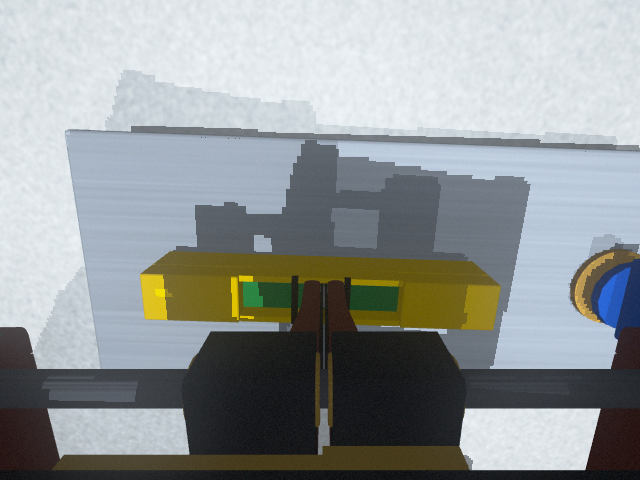

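The fingertips press the level's middle at about 10 N. The level is flat on the plate, and both lines at u≈295 and 347 are visible. The fingers cover the bubble, but no bubble shows outside the lines. I'm handing the job in.

```bash
python3 -c "
from workcell import ctrl
print(ctrl.close_job())"
```

```text
the job is handed in; nothing more can be done
None
```

The job is handed in: the spirit level is on the plate about 2 mm from the middle of the bare area, the knob was turned 88° clockwise (bubble measured about 0.6 mm from the middle), and the arm is still pressing down with about 10 N; the closed fingers hid the bubble during pressing, so its position under load was not re-measured.

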